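Lock a paint tin under the keyed hold-down arm

TASK

Slide the loose small paint tin along the bench, without lifting it, until it sits right home in the V of the blue fence. Then turn the hold-down arm on its post, without lifting it, until its keyed hub lines up with the post and the arm drops fully down with its round pad over the tin. Leave the other things on the bench where they are.

Things in the scene. Friction and masses are not known exactly. Their poses are not given: they have to be found in the camera images.
- stand: Grey stand fixed to the bench; place and yaw vary. Origin: on the bench, on its post's axis, z up. Column of radius 32 mm, top at z = 58 mm. On its +y side a blue V fence stands on the bench, opening toward +y: two walls at 90 degrees to one another, 30 mm high, outer ends about 105 mm apart. A foot plate 8 mm thick, 50 mm to each side of the post, does not reach under the seated tin.
- seat (a point): Where the tin's centre lies when it touches both walls of the V fence: 95 mm from the post axis along the stand's +y, 31 mm above the bench.
- post_top (a point): Top of the post, 128 mm above the bench. A steel spindle of radius 9 mm runs down to z = 76 mm; below it, z = 58 to 76 mm, a brass D-shaped key, 20 mm radius with one flat. The hub rests up on the key (arm's origin at z = 76 mm) until the arm's +y points along the stand's +y within about 0.2 rad; turned slowly (0.3 rad/s) it then drops by itself to z = 58 mm and is locked. Turned past, it can be turned back.
- keeper: Hold-down arm: dark steel bar with a round hub (radius 30, height 42 mm) loose on the post. Origin: on the hub's axis at its underside. +y points along the bar to the round pad, -y to the red knob. Bar 14 wide, 10 high, its middle 15 mm above the origin. About 0.35 kg; turns under a push of 2 N at the knob. At the start its +y is turned 1.2 to 1.9 rad clockwise from above off the stand's +y.
- keeper_knob (a point): Centre of the red upright knob at the free end of the arm: 90 mm from the hub's axis along the arm's -y, radius 10 to 11 mm, 25 mm tall, centre 32.5 mm above the arm's origin. It can be pushed from the side.
- keeper_pad (a point): Centre of the flat underside of the arm's round pad (radius 24 mm): 95 mm from the hub's axis along the arm's +y, 6 mm above the arm's origin, so 82 mm above the bench with the arm up and 64 mm with it down (tin top at 62 mm).
- tin_center (a point): Centre (half-way up) of the small paint tin (white, green and blue, grey lid) that stands loose on the bench off the V fence's open side, 110 to 165 mm from its seat: diameter 62 mm, height 62 mm, 0.14 to 0.27 kg. (A similar tin at the far left at the back of the bench is not meant.)
- masking_tape: Bystander: cream masking tape roll, 104 mm across, 24 mm high, right front. Origin at its underside.
- bottle: Bystander: white squeeze bottle with teal tip, 60 mm across, 152 mm high, at the back. Origin at its underside.
- silver_cap: Bystander: silver spray-gun air cap, 31 mm across, 24 mm high, near the front edge. Origin at its underside.
- brass_coupler: Bystander: brass air coupler, 66 x 25 x 25 mm, lying behind the stand. Origin at its underside.
- teal_marker: Bystander: marker pen with teal cap, 128 x 18 x 18 mm, lying near the front edge. Origin at its underside.

How it is judged:
By the outcome, as a careful person would: the job done as asked, in the order asked, and still so for the second after the job is handed in, with the robot touching nothing.
It also fails if it takes over 51 s, if anything falls off the work surface, if the arm or the gripper's body presses on something with over 40 N, if the wrist force passes 120 N, or if a joint passes its speed limit or range.

ROBOT

A 6-joint arm with a two-finger parallel gripper is mounted at the origin on a cart in front of the work surface, level with it; the furniture and walls round the work are solid. World frame = base frame: x ahead of the robot, y to its left, z up, the work surface at z = 0. Lengths are in mm, angles in rad, forces in N, time in s.
With the tool pointing down it reaches from about 275 to 750 mm from the base axis. Payload 10.2 kg.
Tool frame: the origin (TCP) lies at the very end of the fingers, on their centre line; the grasp point (between the pads) lies 19 mm behind it; z points along the fingers, x is the direction in which the jaws open and shut, and the axes are right-handed (so a half turn about z gives the same grasp; the last joint's range is limited). The gripper opens to 85 mm and grips with 20 to 120 N. Pads are 22 mm wide; open, the fingers measure 114 mm over their backs; the gripper's body (76 mm by 85 mm) begins 54 mm behind the grasp point. The pads swing forward as they close: fully open they stand 13 mm farther back than shut.
Start: joints at [0.901, 0.313, 1.498, -0, 1.331, -0.223], TCP at [226.856, 473.463, 231.294] pointing down, gripper open.
Joint ranges: [-2.94, 2.94], [-0.97, 2.17], [0.19, 2.56], [-1.23, 4.37], [0.02, 3.11], [-2.88, 2.88]. Speed limits (rad/s): [2.39, 2.39, 3.01, 3.14, 3.14, 3.14].

INTERFACE

Orientations are given as a unit quaternion [w, x, y, z].
In Python, from rig import ctrl, cams gives the robot as it stands.
- The arm moves only by the tool play_rows, never from a script. Its argument "steps" is a list of rows, each a list of 2 entries, a list of its own where there are three numbers: the shift along the tool's x, y, z normalised to -1 to 1, where 1 is 0.75 m, then the turn, a rotation vector about the tool's x, y, z normalised to -1 to 1, where 1 is 45 degrees. A call has 1 to 20 rows; each row shifts and turns the commanded pose from where the row before left it, along the tool's axes as they then stand; what a row does not reach is not made up. A row lasts 1/10 s, in which the tool goes at most 50 mm and 8.59 degrees, less where a joint would pass 70% of its speed; a pose out of reach is approached as far as the arm can. A call with a number of a shift or a turn outside -1 to 1 is refused whole. A call with a gripper value outside its range is refused whole. "grip" is the closure, from 0 (fully open) to 1 (shut), set as the call begins (left out, the last holds). The fingers move at their own pace and stop on an object; "squeeze" is the grip in N (left out, the last holds). Time passes only in rows, so rows that do not move let the fingers close. It gives the time, the measured TCP pose, the force and the opening at its end, in the units of the state.
- ctrl.sense(): the state, without advancing time (a new reading comes with each control period).
- cams.capture(name): name is "side" or "top" or "wrist"; returns the picture (400x640x3 uint8, red, green, blue); there is no depth.
- cams.camera_info(name): a dict with "fx", "fy", "cx", "cy" (pixels), "xyz" and "attitude" of the camera in the world. Camera axes: x right, y up, looking along -z (the intrinsics and any distortion apply to the point x, -y, -z); pixel columns grow to the right and rows downward; lengths in mm; the calibration is good to about 2 mm. A picture is of the moment at which its call begins: read the wrist's pose just before it. camera_info takes no time and is no camera call; for the wrist camera it gives the pose at the moment of the call.
- ctrl.finish_job(): hands the job in, once; it reports no verdict.
Trained networks look in the newest picture that a camera, given by its name, has taken for a name from the list of things; names that differ only in an ending like _2 or _b are one class to them, and where a whole thing is asked for, a point or a joint stands for the part that bears it (a point fixed in the world has none). Each returns a list of dicts, best first, with "p" (0 to 1); they miss things now and then, are a little off and sometimes report something else, mostly with a low value. They report only what shows in the picture. A call takes as long as a camera call.
- cams.search_frame(camera, thing): "rect" ([centre column, centre row, width, height] in pixels, round what is visible of it).
- cams.tip_of(camera, thing): "pixel" ([column, row] in pixels: a listed point, or the origin of a listed thing).
The state is a dict: "time_s": time; "joints": joint angles; "dq": joint speeds; "tau": joint torques, N m; "eef_pos": TCP position; "ee_rot": TCP orientation; "force": force on the tool from outside, world axes, zero at the start; "wrist_torque": the same for the moment, N m; "grip_width": opening from 0.0 (shut) to 1.0 (fully open).
Only numpy, scipy, OpenCV 4.12 (cv2) and the standard library are available. Lean on these libraries where they do the work, as an engineer would, in place of code of your own. Each camera call takes 0.05 s, during which the arm holds its last target.

## Working session

There is one attempt and no reset: what is moved stays moved. The work goes in short steps, Python scripts to look and compute and a tool call to move; the robot and the scene stay as the last step left them, time stands still between calls to the robot, and variables do not carry over. Pictures are saved under pics/ and viewed, and the job is handed in when it is done.

Besides the shell and the picture viewer there is one more tool, called after "Emit:" as name([rows], argument=value, ...), one row to a line, values as JSON. play_rows: Moves the arm, as the interface text tells. Its arguments: {"type":"object","properties":{"steps":{"type":"array"},"grip":{"type":"number"},"squeeze":{"type":"number"}},"required":["steps"]}

```bash
ls; mkdir -p pics
cat > h.py <<'E'
import numpy as np, cv2
from rig import ctrl, cams
from scipy.spatial.transform import Rotation as R
def ray(name,px,info=None):
    i=info or cams.camera_info(name)
    return i
E
python3 - <<'E'
from h import *
s=ctrl.sense();print(s)
for n in ("side","top","wrist"):
    print(n,cams.camera_info(n))
    im=cams.capture(n); cv2.imwrite(f"pics/{n}0.png",im[:,:,::-1])
for c in ("side","top"):
    for t in ("stand","seat","post_top","keeper_knob","keeper_pad","tin_center","keeper"):
        print(c,t,cams.tip_of(c,t)[:2])
E
```

```text
pics
{'time_s': 0.0, 'joints': array([ 9.00627055e-01,  3.13441221e-01,  1.49846861e+00,  8.16132100e-07,
        1.33101501e+00, -2.23417210e-01]), 'dq': array([ 2.16250105e-03,  9.05426798e-04, -6.58507024e-04, -5.96328227e-04,
       -9.30061713e-04, -8.43490455e-05]), 'tau': array([-9.93792710e-04, -4.12267792e+01, -2.59744477e+01, -1.90213964e-04,
        4.16349736e-03,  1.59654468e-05]), 'eef_pos': array([226.66543181, 473.24556536, 230.72770755]), 'ee_rot': array([ 2.20884496e-04,  8.46179115e-01,  5.32898172e-01, -6.28406545e-04]), 'force': array([ 0.03973688, -0.85979406, -0.07665114]), 'wrist_torque': array([ 0.02151772,  0.01675506, -0.02977686]), 'grip_width': 0.9973047219393205}
side {'fx': 431.59581406090166, 'fy': 431.59581406090166, 'cx': 313.1695844773147, 'cy': 205.85307244306648, 'xyz': array([443.82390462, 658.87114135, 741.37046631]), 'attitude': array([-0.07510213, -0.04092027,  0.41002561,  0.90805517])}
top {'fx': 425.3958011246504, 'fy': 425.3958011246504, 'cx': 318.6337091611101, 'cy': 202.28159825957152, 'xyz': array([ 361.07635552,  -76.99098307, 1130.734
[... 498 characters left out ...]
': 0.59}]
side keeper_knob [{'pixel': [369.6, 197.8], 'p': 0.9}]
side keeper_pad [{'pixel': [286.2, 212.1], 'p': 0.93}, {'pixel': [322.3, 193.6], 'p': 0.66}]
side tin_center [{'pixel': [288.5, 304.8], 'p': 0.68}]
side keeper [{'pixel': [327.1, 213.3], 'p': 0.98}]
top stand [{'pixel': [320.4, 220.8], 'p': 0.98}]
top seat [{'pixel': [280.4, 213.8], 'p': 0.97}]
top post_top [{'pixel': [320.7, 209.9], 'p': 0.66}]
top keeper_knob [{'pixel': [328.2, 248.0], 'p': 0.86}]
top keeper_pad [{'pixel': [429.2, 258.9], 'p': 0.62}, {'pixel': [309.5, 176.2], 'p': 0.57}]
top tin_center [{'pixel': [229.4, 198.1], 'p': 0.76}]
top keeper [{'pixel': [321.4, 211.8], 'p': 0.75}, {'pixel': [283.2, 215.0], 'p': 0.5}]
```

View pics/top0.png

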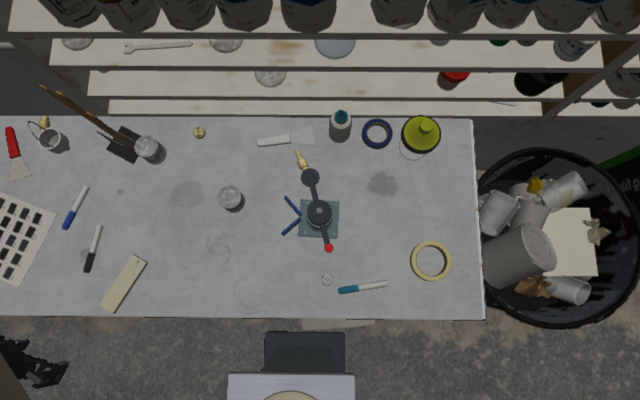

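View pics/side0.png

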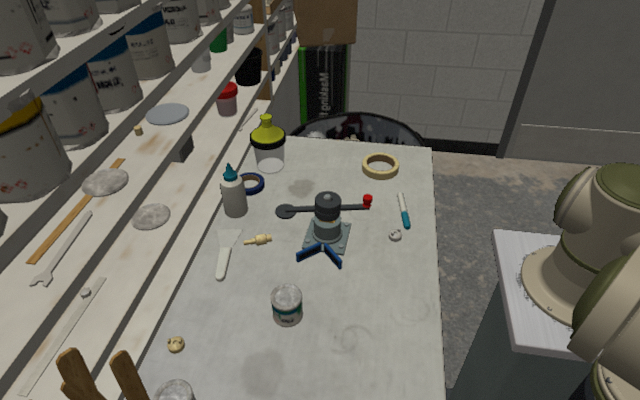

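```bash
cat > h.py <<'E'
import numpy as np, cv2
from rig import ctrl, cams
from scipy.spatial.transform import Rotation as R
F=np.diag([1.,-1,-1])
def rot(q): return R.from_quat([q[1],q[2],q[3],q[0]]).as_matrix()
def back(name,px,z,i=None):
    i=i or cams.camera_info(name)
    d=rot(i['attitude'])@np.array([(px[0]-i['cx'])/i['fx'],-(px[1]-i['cy'])/i['fy'],-1])
    c=np.array(i['xyz']); return c+d*(z-c[2])/d[2]
def proj(name,P,i=None):
    i=i or cams.camera_info(name)
    p=F@rot(i['attitude']).T@(np.array(P)-i['xyz'])
    return np.array([i['fx']*p[0]/p[2]+i['cx'],i['fy']*p[1]/p[2]+i['cy']])
E
python3 - <<'E'
from h import *
Z={'stand':0,'seat':31,'post_top':128,'keeper_knob':108.5,'keeper_pad':82,'tin_center':31,'keeper':76}
D={'side':dict(stand=[327.1,236.3],seat=[321,253.8],post_top=[324.4,191.8],keeper_knob=[369.6,197.8],keeper_pad=[286.2,212.1],tin_center=[288.5,304.8],keeper=[327.1,213.3]),
'top':dict(stand=[320.4,220.8],seat=[280.4,213.8],post_top=[320.7,209.9],keeper_knob=[328.2,248],keeper_pad=[309.5,176.2],tin_center=[229.4,198.1],keeper=[321.4,211.8])}
for t in Z: print(t,*[np.round(back(c,D[c][t],Z[t]),1) for c in D])
E
```

```text
stand [544.4 -66.1   0. ] [540.  -72.8   0. ]
seat [545.6  20.1  31. ] [552.9  32.3  31. ]
post_top [553.3 -77.8 128. ] [546.2 -73.8 128. ]
keeper_knob [452.6 -95.9 108.5] [457.  -92.4 108.5]
keeper_pad [636.6 -47.7  82. ] [641.8 -44.4  82. ]
tin_center [587.9 164.2  31. ] [594.  168.5  31. ]
keeper [544.9 -64.7  76. ] [550.9 -75.4  76. ]
```

The top view shows the loose tin near px (230,198), the post at (320,212), the knob at (328,248) and the pad at (310,177). The side view agrees. I'll turn the tool to suit the stand and move above the scene for a closer look with the wrist camera.

Emit:
play_rows([
  [[0,0,0],[0,0,0.185]],
  [[0,0,0],[0,0,0.185]],
  [[0,0,0],[0,0,0.185]],
  [[0,0,0],[0,0,0.185]],
  [[0,0,0],[0,0,0.185]],
  [[0,0,0],[0,0,0.185]],
  [[0,0,0],[0,0,0.185]],
  [[0,0,0],[0,0,0.18]],
  [[0.04,0.0445,0],[0,0,0]],
  [[0.04,0.0445,0],[0,0,0]],
  [[0.04,0.0445,0],[0,0,0]],
  [[0.04,0.0445,0],[0,0,0]],
  [[0.04,0.0445,0],[0,0,0]],
  [[0.04,0.0445,0],[0,0,0]],
  [[0.04,0.0445,0],[0,0,0]],
  [[0.04,0.0445,0],[0,0,0]],
  [[0.04,0.0445,0],[0,0,0]],
  [[0.04,0.0445,0],[0,0,0]],
  [[0.04,0.0445,0],[0,0,0]],
  [[0.04,0.0445,0],[0,0,0]],
], grip=0)

```text
time_s: 2.85
eef_pos: [573.8, 59.2, 231.4]
ee_rot: [-0.0, 1.0, -0.017, 0.0]
force: [0.8, 0.5, -0.2]
grip_width: 0.996
```

Emit:
play_rows([
  [[0,0,0],[0,0,0]],
  [[0,0,0],[0,0,0]],
  [[0,0,0],[0,0,0]],
])

```text
time_s: 3.15
eef_pos: [572.3, 61.6, 231.3]
ee_rot: [-0.0, 1.0, -0.017, -0.0]
force: [-0.3, 0.1, -0.5]
grip_width: 0.998
```

Run:
```python
from h import *
s=ctrl.sense();print(s['eef_pos'],s['ee_rot'],s['time_s'])
i=cams.camera_info('wrist');print(i)
im=cams.capture('wrist'); cv2.imwrite("pics/w1.png",im[:,:,::-1])
Z={'stand':0,'seat':31,'post_top':128,'keeper_knob':108.5,'keeper_pad':82,'tin_center':31,'keeper':76}
for t in Z:
    for r in cams.tip_of('wrist',t)[:2]: print(t,r,np.round(back('wrist',r['pixel'],Z[t],i),1))
```

```text
[572.33720028  61.62349491 231.34859067] [-9.99796491e-05  9.99859397e-01 -1.67677578e-02 -1.37887626e-04] 3.15
{'fx': 279.8458583795008, 'fy': 279.8458583795008, 'cx': 319.1212636992684, 'cy': 204.067174585412, 'xyz': array([574.8374596 , 130.63764891, 375.18649345]), 'attitude': array([ 0.99054161, -0.13616234,  0.002315  , -0.01678645])}
stand {'pixel': [302.9, 264.9], 'p': 0.62} [544.1 -67.2  -0. ]
seat {'pixel': [302.1, 209.4], 'p': 0.77} [549.5  27.9  31. ]
seat {'pixel': [225.0, 327.4], 'p': 0.5} [ 428.2 -147.7   31. ]
post_top {'pixel': [296.6, 326.1], 'p': 0.59} [544.5 -70.2 128. ]
keeper_knob {'pixel': [222.8, 328.0], 'p': 0.9} [458.6 -85.7 108.5]
keeper_pad {'pixel': [378.8, 273.8], 'p': 0.71} [638.9 -38.5  82. ]
tin_center {'pixel': [336.3, 94.0], 'p': 0.81} [595.8 165.   31. ]
keeper {'pixel': [302.3, 295.3], 'p': 0.94} [547.5 -68.2  76. ]
```

View pics/w1.png

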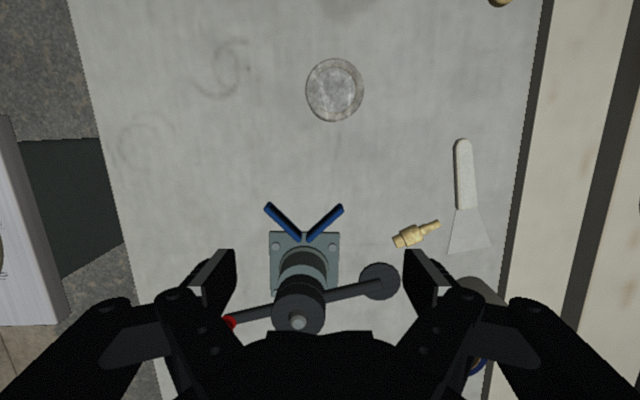

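The wrist view shows the tin lid at (334,90), the fence ends near (268,207) and (341,208), the apex near (304,238), and the foot plate with one edge at (270–338, 232). I'll enlarge it and measure.

Run:
```python
import cv2
im=cv2.imread('pics/w1.png')
cv2.imwrite('pics/w1c.png',cv2.resize(im[195:255,255:355],None,fx=8,fy=8,interpolation=cv2.INTER_CUBIC))
cv2.imwrite('pics/w1t.png',cv2.resize(im[50:130,285:385],None,fx=6,fy=6,interpolation=cv2.INTER_CUBIC))
```

```text
(no output)
```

View pics/w1c.png

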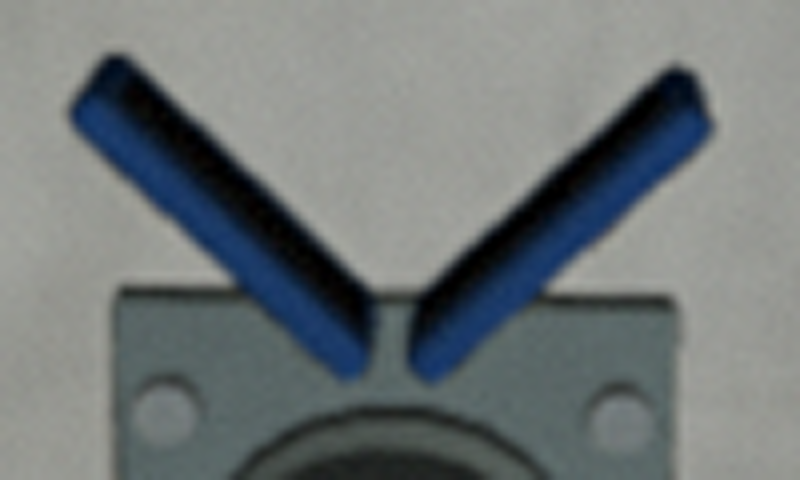

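View pics/w1t.png

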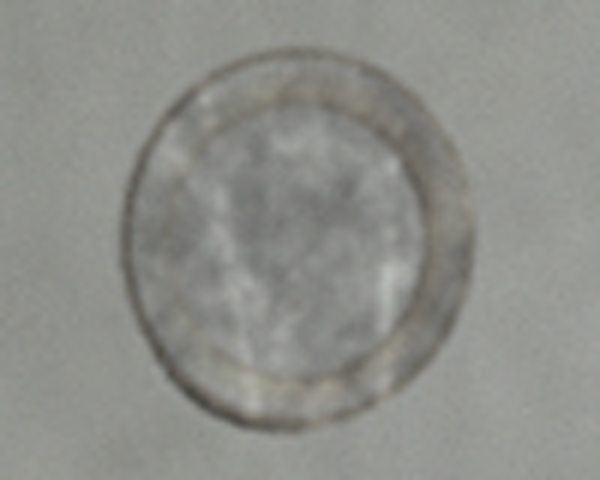

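Run:
```python
from h import *
i=cams.camera_info('wrist')
f=lambda u,v,z: back('wrist',(u/8+255-.5,v/8+195-.5),z,i)[:2]
L=[f(95,92,30),f(366,335,30)];Rr=[f(693,105,30),f(418,340,30)]
print('walls',L,Rr)
dl=L[0]-L[1];dr=Rr[0]-Rr[1];dl/=np.linalg.norm(dl);dr/=np.linalg.norm(dr)
print('angles',np.degrees([np.arctan2(*d[::-1]) for d in (dl,dr)]))
A=np.c_[dl,-dr];t=np.linalg.solve(A,Rr[1]-L[1]);ap=L[1]+t[0]*dl
b=dl+dr;b/=np.linalg.norm(b);print('apex',ap,'seat',ap+b*31*2**.5,'yaw+y',np.degrees(np.arctan2(b[1],b[0])),'post',ap+b*(31*2**.5-95))
p=[f(120,288,8),f(672,298,8)];d=p[1]-p[0];print('plate edge',p,np.linalg.norm(d),np.degrees(np.arctan2(d[1],d[0])))
print('tin top', back('wrist',(299/6+285-.5,240/6+50-.5),62,i))
# spindle top
print('spindle',back('wrist',(297.5,322.5),128,i))
```

```text
walls [array([504.24338304,  33.129179  ]), array([545.5010978 , -10.16554177])] [array([600.10861987,  27.65439182]), array([554.06090502, -11.3498183 ])]
angles [133.61991823  40.2659002 ]
apex [549.94884874 -14.83289032] seat [552.28691229  28.9453401 ] yaw+y 86.94290921196735 post [547.22046855 -65.91946448]
plate edge [array([501.05440483,  -8.80854329]), array([597.55830097, -14.00357159])] 96.64362518617487 -3.0813903063314028
tin top [592.39905823 165.79818833  62.        ]
spindle [546.01741896 -66.35126358 128.        ]
```

Emit:
play_rows([
  [[0,0,0],[0,0,0.025]],
  [[0.007,-0.047,0.027],[0,0,0]],
  [[0.007,-0.047,0.027],[0,0,0]],
  [[0.007,-0.0465,0.027],[0,0,0]],
  [[0,0,0],[0,0,0]],
  [[0,0,0.0475],[0,0,0]],
  [[0,0,0.0475],[0,0,0]],
  [[0,0,0.0475],[0,0,0]],
  [[0,0,0.0475],[0,0,0]],
  [[0,0,0],[0,0,0]],
  [[0,0,0],[0,0,0]],
  [[0,0,0],[0,0,0]],
])

```text
time_s: 4.75
eef_pos: [595.7, 165.1, 30.6]
ee_rot: [-0.0, 1.0, -0.027, 0.002]
force: [0.1, -0.1, 0.5]
grip_width: 0.996
```

Emit:
play_rows([
  [[0,0,0],[0,0,0]],
  [[0,0,0],[0,0,0]],
  [[0,0,0],[0,0,0]],
  [[0,0,0],[0,0,0]],
  [[0,0,0],[0,0,0]],
  [[0,0,0],[0,0,0]],
  [[0,0,0],[0,0,0]],
  [[0,0,0],[0,0,0]],
  [[0,0,0],[0,0,0]],
  [[0,0,0],[0,0,0]],
], grip=0.5, squeeze=20)

```text
time_s: 5.75
eef_pos: [594.8, 165.2, 29.7]
ee_rot: [-0.0, 1.0, -0.027, 0.001]
force: [-2.0, -0.8, 6.0]
grip_width: 0.716
```

Run:
```python
from h import *
s=ctrl.sense();print(s['eef_pos'],s['ee_rot'],s['time_s'],s['force'],s['grip_width'])
for c in('wrist','side'):
    im=cams.capture(c); cv2.imwrite(f"pics/{c}2.png",im[:,:,::-1])
```

```text
[594.76620577 165.22060427  29.65083546] [-5.16897290e-05  9.99634814e-01 -2.70094415e-02  8.52497838e-04] 5.75 [-1.96490057 -0.80099267  6.02814181] 0.7161446308468151
```

View pics/wrist2.png

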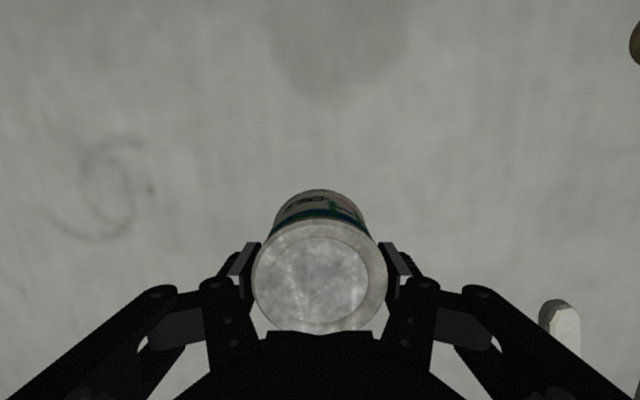

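View pics/side2.png

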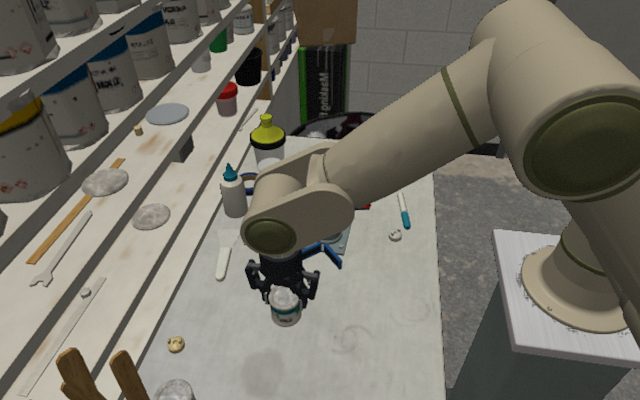

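Gripped; the lid centre in the wrist view is near (320,276) and the opening is 0.716, about 61 mm. Next: where the tin sits relative to the TCP.

Run:
```python
from h import *
i=cams.camera_info('wrist')
im=cv2.imread('pics/wrist2.png')
for px in [(320,276),(253,276),(388,276),(320,218),(320,333)]: print(px,back('wrist',px,62,i))
cv2.imwrite('pics/w2c.png',cv2.resize(im[180:340,230:410],None,fx=3.5,fy=3.5))
```

```text
(320, 276) [595.4682182  169.74446202  62.        ]
(253, 276) [565.66961106 171.39784968  62.        ]
(388, 276) [625.74239429 168.06468723  62.        ]
(320, 218) [596.92372165 196.92977327  62.        ]
(320, 333) [593.84863357 139.49450807  62.        ]
```

View pics/w2c.png

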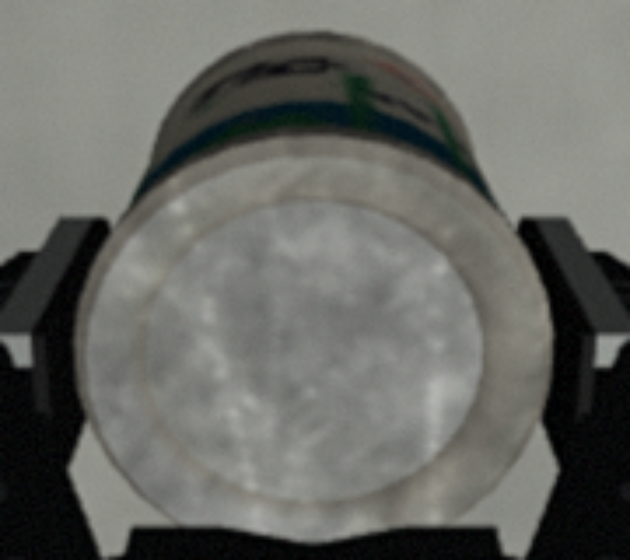

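Emit:
play_rows([
  [[-0.006,0.0207,0],[0,0,0]],
  [[-0.006,0.0207,0],[0,0,0]],
  [[-0.006,0.0207,0],[0,0,0]],
  [[-0.006,0.0207,0],[0,0,0]],
  [[-0.006,0.0207,0],[0,0,0]],
  [[-0.006,0.0207,0],[0,0,0]],
  [[-0.006,0.0207,0],[0,0,0]],
  [[-0.006,0.0207,0],[0,0,0]],
  [[0,0,0],[0,0,0]],
  [[0,0,0],[0,0,0]],
  [[0,0,0],[0,0,0]],
])

```text
time_s: 6.95
eef_pos: [552.4, 41.6, 29.6]
ee_rot: [0.001, 1.0, -0.027, 0.001]
force: [-1.5, -4.7, 7.2]
grip_width: 0.717
```

Run:
```python
from h import *
s=ctrl.sense();print(s['eef_pos'],s['ee_rot'],s['time_s'],s['force'],s['grip_width'])
for c in('wrist','side','top'):
    im=cams.capture(c); cv2.imwrite(f"pics/{c}3.png",im[:,:,::-1])
```

```text
[552.37466006  41.62480852  29.63818142] [ 0.00103115  0.99963321 -0.0270364   0.00118549] 6.95 [-1.51526387 -4.72522687  7.20547286] 0.7165309980710716
```

View pics/wrist3.png

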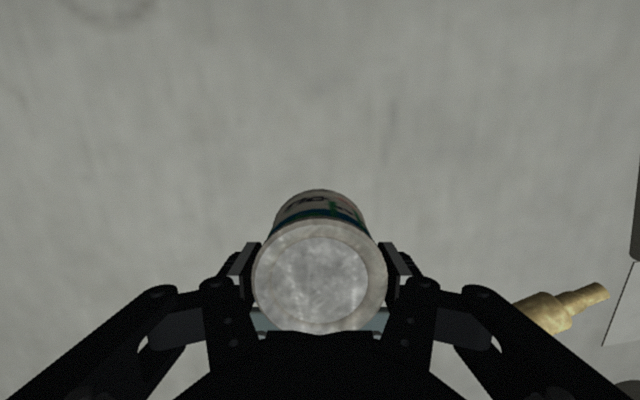

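View pics/side3.png

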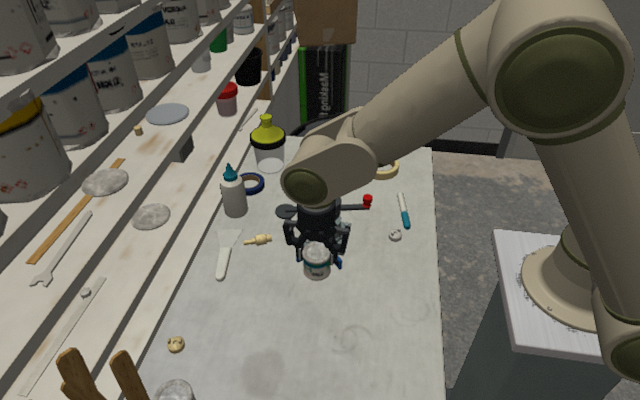

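Emit:
play_rows([
  [[0,0.0036,0],[0,0,0]],
  [[0,0.0036,0],[0,0,0]],
  [[0,0.0036,0],[0,0,0]],
  [[0,0.0036,0],[0,0,0]],
  [[0,0,0],[0,0,0]],
  [[0,0,0],[0,0,0]],
])

```text
time_s: 7.7
eef_pos: [551.9, 32.5, 29.6]
ee_rot: [-0.0, 1.0, -0.027, 0.002]
force: [-0.5, 4.0, 8.4]
grip_width: 0.719
```

Emit:
play_rows([
  [[0,0.002,0],[0,0,0]],
  [[0,0.002,0],[0,0,0]],
  [[0,0,0],[0,0,0]],
])

```text
time_s: 8.0
eef_pos: [551.8, 29.7, 29.6]
ee_rot: [-0.0, 1.0, -0.027, 0.002]
force: [-0.6, 5.8, 8.2]
grip_width: 0.713
```

Emit:
play_rows([
  [[0,0.002,0],[0,0,0]],
  [[0,0,0],[0,0,0]],
])

```text
time_s: 8.2
eef_pos: [551.7, 28.2, 29.6]
ee_rot: [-0.0, 1.0, -0.027, 0.002]
force: [0.7, 5.6, 8.4]
grip_width: 0.716
```

Emit:
play_rows([
  [[0,0.002,0],[0,0,0]],
  [[0,0,0],[0,0,0]],
])

```text
time_s: 8.4
eef_pos: [551.6, 27.6, 29.7]
ee_rot: [-0.001, 1.0, -0.027, 0.002]
force: [0.0, 10.8, 10.8]
grip_width: 0.722
```

Emit:
play_rows([
  [[0,0.0015,0],[0,0,0]],
  [[0,0,0],[0,0,0]],
])

```text
time_s: 8.6
eef_pos: [551.4, 27.1, 29.9]
ee_rot: [-0.001, 1.0, -0.027, 0.001]
force: [-0.5, 14.3, 11.1]
grip_width: 0.717
```

Emit:
play_rows([
  [[0,0.0015,0],[0,0,0]],
  [[0,0,0],[0,0,0]],
])

```text
time_s: 8.8
eef_pos: [551.2, 26.4, 29.9]
ee_rot: [-0.002, 1.0, -0.027, 0.001]
force: [-1.7, 16.9, 13.0]
grip_width: 0.715
```

Contact: the y force is rising and the x force is about zero. I'll release and check.

Emit:
play_rows([
  [[0,0,0],[0,0,0]],
  [[0,0,0],[0,0,0]],
  [[0,0,0],[0,0,0]],
  [[0,0,0],[0,0,0]],
  [[0,0,0],[0,0,0]],
], grip=0)

```text
time_s: 9.3
eef_pos: [550.5, 23.8, 27.9]
ee_rot: [0.0, 1.0, -0.027, -0.0]
force: [-0.5, -1.0, -0.4]
grip_width: 0.997
```

Emit:
play_rows([
  [[0,0,-0.02],[0,0,0]],
  [[0,0,-0.03],[0,0,0]],
  [[0,0,-0.05],[0,0,0]],
  [[0,-0.06,-0.05],[0,0,0]],
  [[0,-0.06,0],[0,0,0]],
  [[0,0,0],[0,0,0]],
  [[0,0,0],[0,0,0]],
  [[0,0,0],[0,0,0]],
])

```text
time_s: 10.1
eef_pos: [555.0, 106.5, 134.7]
ee_rot: [0.0, 1.0, -0.027, -0.0]
force: [-0.1, 0.2, 0.3]
grip_width: 1.002
```

Run:
```python
from h import *
s=ctrl.sense();print(s['eef_pos'],s['ee_rot'],s['time_s'],s['force'],s['grip_width'])
i=cams.camera_info('wrist')
for c in('wrist','top','side'):
    im=cams.capture(c); cv2.imwrite(f"pics/{c}4.png",im[:,:,::-1])
for t,z in dict(seat=31,tin_center=31,keeper_knob=108.5,keeper_pad=82).items():
  for c in ('wrist','top','side'):
    for r in cams.tip_of(c,t)[:1]: print(t,c,r,np.round(back(c,r['pixel'],z),1))
```

```text
[554.96271403 106.52686077 134.6555393 ] [ 1.35030430e-04  9.99623373e-01 -2.74394007e-02 -4.15802344e-04] 10.1 [-0.12684949  0.21564863  0.29547354] 1.0021882995141824
seat top {'pixel': [281.9, 213.4], 'p': 0.63} [554.   28.4  31. ]
seat side {'pixel': [319.3, 255.8], 'p': 0.64} [548.4  26.5  31. ]
tin_center wrist {'pixel': [320.7, 279.3], 'p': 0.72} [552.5  28.8  31. ]
tin_center top {'pixel': [283.9, 215.4], 'p': 0.73} [548.7  23.   31. ]
tin_center side {'pixel': [317.3, 254.8], 'p': 0.69} [553.2  24.3  31. ]
keeper_knob top {'pixel': [326.8, 246.6], 'p': 0.95} [460.3 -89.  108.5]
keeper_knob side {'pixel': [370.4, 199.6], 'p': 0.61} [450.4 -89.9 108.5]
keeper_pad top {'pixel': [309.1, 177.0], 'p': 0.66} [639.7 -43.4  82. ]
keeper_pad side {'pixel': [284.4, 213.3], 'p': 0.74} [639.7 -43.1  82. ]
```

View pics/wrist4.png

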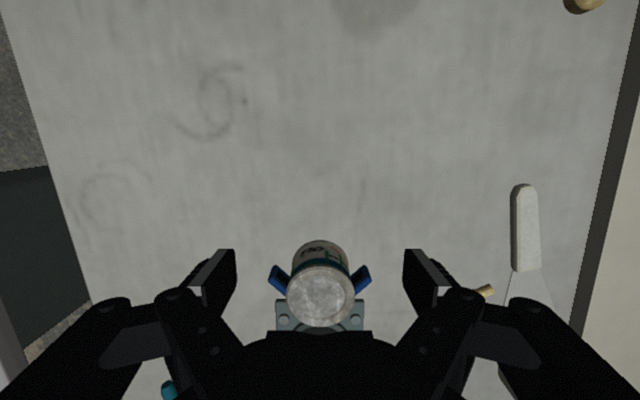

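After release the tin stands in the V: networks (wrist) put it at (552.5, 28.8) and I computed the seat at (552.3, 28.9). I'll confirm it is home by a gentle push from behind with the fingers shut.

Emit:
play_rows([
  [[0.0013,0,0.0],[0,0,0]],
  [[0,0,0.03],[0,0,0]],
  [[0,0,0.04],[0,0,0]],
  [[0,0,0.04],[0,0,0]],
  [[0,0,0.036],[0,0,0]],
  [[0,0,0],[0,0,0]],
  [[0,0,0],[0,0,0]],
  [[0,0.015,0],[0,0,0]],
  [[0,0.015,0],[0,0,0]],
  [[0,0.006,0],[0,0,0]],
  [[0,0.004,0],[0,0,0]],
  [[0,0,0],[0,0,0]],
  [[0,0,0],[0,0,0]],
], grip=1)

```text
time_s: 12.15
eef_pos: [554.5, 77.4, 25.6]
ee_rot: [-0.0, 1.0, -0.027, 0.0]
force: [0.5, 0.2, 0.3]
grip_width: 0.004
```

Emit:
play_rows([
  [[0,0.003,0],[0,0,0]],
  [[0,0,0],[0,0,0]],
])

```text
time_s: 12.35
eef_pos: [554.3, 75.1, 25.5]
ee_rot: [0.0, 1.0, -0.027, -0.0]
force: [0.2, -0.2, 0.2]
grip_width: 0.006
```

Emit:
play_rows([
  [[0,0.003,0],[0,0,0]],
  [[0,0,0],[0,0,0]],
])

```text
time_s: 12.55
eef_pos: [554.2, 72.7, 25.5]
ee_rot: [0.0, 1.0, -0.027, -0.0]
force: [1.0, -0.7, 0.4]
grip_width: 0.003
```

Emit:
play_rows([
  [[0,0.003,0],[0,0,0]],
  [[0,0,0],[0,0,0]],
])

```text
time_s: 12.75
eef_pos: [554.1, 70.4, 25.5]
ee_rot: [0.0, 1.0, -0.027, 0.0]
force: [0.6, 0.6, 0.5]
grip_width: -0.002
```

Emit:
play_rows([
  [[0,0.002,0],[0,0,0]],
  [[0,0,0],[0,0,0]],
])

```text
time_s: 12.95
eef_pos: [553.8, 69.3, 25.6]
ee_rot: [-0.0, 1.0, -0.027, -0.0]
force: [-0.9, 2.0, 1.1]
grip_width: 0.0
```

Emit:
play_rows([
  [[0,0.002,0],[0,0,0]],
  [[0,0,0],[0,0,0]],
])

```text
time_s: 13.15
eef_pos: [553.3, 69.0, 25.7]
ee_rot: [-0.001, 1.0, -0.027, -0.001]
force: [-2.4, 8.7, 3.6]
grip_width: -0.0
```

Emit:
play_rows([
  [[0,0.002,0],[0,0,0]],
  [[0,0,0],[0,0,0]],
])

```text
time_s: 13.35
eef_pos: [553.0, 68.7, 25.8]
ee_rot: [-0.002, 1.0, -0.027, -0.001]
force: [-4.0, 17.1, 6.3]
grip_width: -0.002
```

The push met a hard stop at TCP y 68.7, which puts the tin centre at y ≈ 28, so the tin is home. I'll retreat, rise, turn the tool, and go above the knob.

Emit:
play_rows([
  [[0,-0.005,0],[0,0,0]],
  [[0,-0.03,0],[0,0,0]],
  [[0,0,-0.05],[0,0,0]],
  [[0,0,-0.06],[0,0,0.18]],
  [[0,0,-0.06],[0,0,0.18]],
  [[0,0,-0.06],[0,0,0.18]],
  [[0,0,-0.03],[0,0,0.18]],
  [[0,0,0],[0,0,0.18]],
  [[0,0,0],[0,0,0.18]],
  [[0,0,0],[0,0,0.18]],
  [[0,0,0],[0,0,0.18]],
  [[0,0,0],[0,0,0.18]],
  [[0.041,0.0366,0],[0,0,0]],
  [[0.041,0.0366,0],[0,0,0]],
  [[0.041,0.0366,0],[0,0,0]],
  [[0.041,0.0366,0],[0,0,0]],
  [[0.041,0.0366,0],[0,0,0]],
  [[0,0,0],[0,0,0]],
  [[0,0,0],[0,0,0]],
  [[0,0,0],[0,0,0]],
])

```text
time_s: 15.35
eef_pos: [459.6, -89.5, 220.6]
ee_rot: [-0.0, 0.788, -0.615, 0.0]
force: [0.8, 0.7, 1.5]
grip_width: 0.001
```

Run:
```python
from h import *
s=ctrl.sense();print(s['eef_pos'],s['ee_rot'],s['time_s'],s['force'],s['joints'])
i=cams.camera_info('wrist')
for c in('wrist','top','side'):
    im=cams.capture(c); cv2.imwrite(f"pics/{c}5.png",im[:,:,::-1])
for t,z in dict(tin_center=31,keeper_knob=108.5,keeper_pad=82,post_top=128).items():
  for c in ('wrist','top','side'):
    for r in cams.tip_of(c,t)[:1]: print(t,c,r,np.round(back(c,r['pixel'],z),1))
```

```text
[459.61425168 -89.48589301 220.5643278 ] [-3.46999254e-05  7.88245445e-01 -6.15360961e-01  7.11669229e-05] 15.35 [0.75711661 0.65919383 1.46306768] [-4.43314610e-01  1.96734706e-01  1.67716483e+00  3.84947569e-05
  1.26753909e+00  8.82361530e-01]
tin_center wrist {'pixel': [237.1, 80.5], 'p': 0.76} [550.5  27.2  31. ]
tin_center top {'pixel': [283.1, 214.3], 'p': 0.65} [551.6  25.1  31. ]
tin_center side {'pixel': [318.5, 256.0], 'p': 0.68} [550.   27.4  31. ]
keeper_knob wrist {'pixel': [320.7, 200.0], 'p': 0.62} [460.6 -90.3 108.5]
keeper_knob side {'pixel': [404.0, 212.7], 'p': 0.69} [375.3 -57.4 108.5]
keeper_pad top {'pixel': [308.5, 176.8], 'p': 0.52} [640.2 -41.9  82. ]
keeper_pad side {'pixel': [283.7, 212.1], 'p': 0.95} [642.2 -46.8  82. ]
post_top wrist {'pixel': [318.2, 100.1], 'p': 0.94} [544.6 -67.4 128. ]
post_top side {'pixel': [325.7, 193.3], 'p': 0.66} [549.7 -73.  128. ]
```

View pics/wrist5.png

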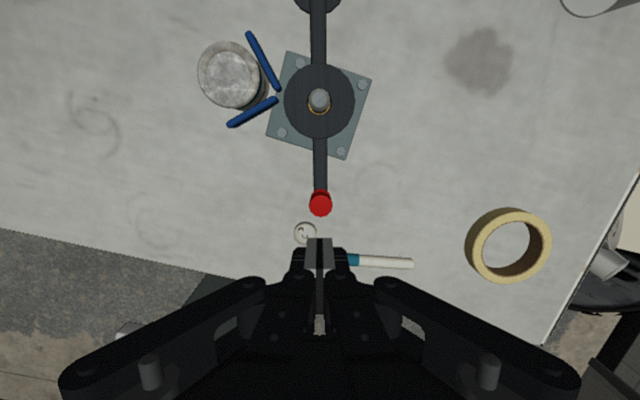

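View pics/side5.png

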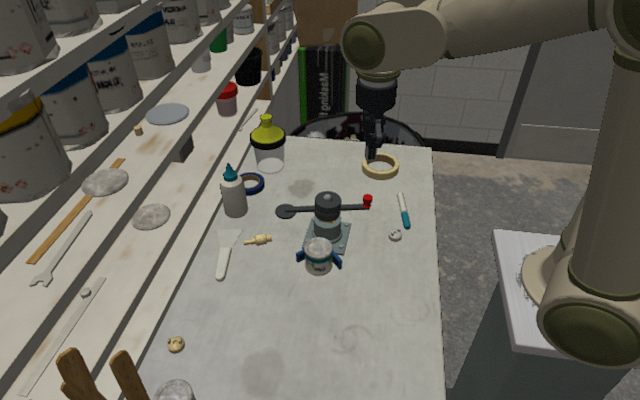

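The wrist view shows the tin touching both blue walls. The knob is at (320,203), centred between the fingers, and the bar is in line with the tool's y. I'll straddle the knob with the jaws part open.

Emit:
play_rows([
  [[0,0,0],[0,0,0]],
  [[0,0,0],[0,0,0]],
  [[0,0,0],[0,0,0]],
  [[0,0,0],[0,0,0]],
  [[0,0,0.04],[0,0,0]],
  [[0,0,0.04],[0,0,0]],
  [[0,0,0.04],[0,0,0]],
  [[0,0,0.03],[0,0,0]],
  [[0,0,0.02],[0,0,0]],
  [[0,0,0],[0,0,0]],
  [[0,0,0],[0,0,0]],
], grip=0.4)

```text
time_s: 17.2
eef_pos: [459.5, -90.2, 93.6]
ee_rot: [-0.0, 0.788, -0.616, 0.0]
force: [-0.3, -0.5, -1.1]
grip_width: 0.595
```

Emit:
play_rows([
  [[0,0,0],[0,0,0]],
  [[0,0,0],[0,0,0]],
  [[0,0,0],[0,0,0]],
], grip=0.65)

```text
time_s: 17.5
eef_pos: [459.5, -90.2, 93.6]
ee_rot: [-0.0, 0.788, -0.616, 0.001]
force: [0.2, 0.1, -0.1]
grip_width: 0.347
```

Run:
```python
from h import *
s=ctrl.sense();print(s['eef_pos'],s['ee_rot'],s['time_s'],s['force'],s['grip_width'])
im=cams.capture('wrist'); cv2.imwrite(f"pics/wrist6.png",im[:,:,::-1])
```

```text
[459.51748095 -90.16155124  93.61142909] [-1.22503679e-04  7.88021745e-01 -6.15647159e-01  5.38607324e-04] 17.5 [ 0.19570707  0.13842788 -0.12335335] 0.34709203561022317
```

View pics/wrist6.png

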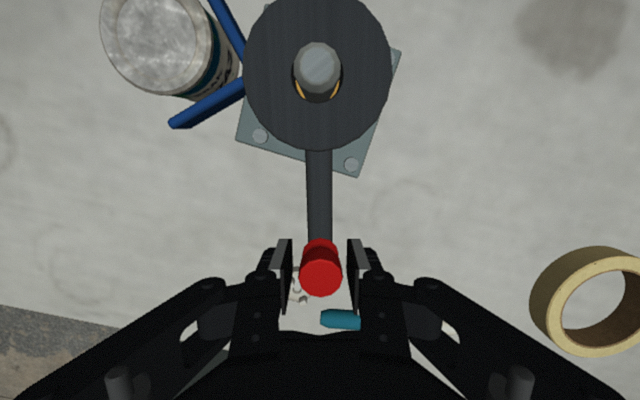

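The knob stands between the pads with a few mm to each side. Turning it along the arc now at 0.3 rad/s.

Emit:
play_rows([
  [[0.0036,-5e-05,0],[0,0,-0.0382]],
  [[0.0036,-5e-05,0],[0,0,-0.0382]],
  [[0.0036,-5e-05,0],[0,0,-0.0382]],
  [[0.0036,-5e-05,0],[0,0,-0.0382]],
  [[0.0036,-5e-05,0],[0,0,-0.0382]],
  [[0.0036,-5e-05,0],[0,0,-0.0382]],
  [[0.0036,-5e-05,0],[0,0,-0.0382]],
  [[0.0036,-5e-05,0],[0,0,-0.0382]],
  [[0.0036,-5e-05,0],[0,0,-0.0382]],
  [[0.0036,-5e-05,0],[0,0,-0.0382]],
  [[0.0036,-5e-05,0],[0,0,-0.0382]],
  [[0.0036,-5e-05,0],[0,0,-0.0382]],
  [[0.0036,-5e-05,0],[0,0,-0.0382]],
  [[0.0036,-5e-05,0],[0,0,-0.0382]],
  [[0.0036,-5e-05,0],[0,0,-0.0382]],
  [[0.0036,-5e-05,0],[0,0,-0.0382]],
  [[0.0036,-5e-05,0],[0,0,-0.0382]],
  [[0.0036,-5e-05,0],[0,0,-0.0382]],
  [[0.0036,-5e-05,0],[0,0,-0.0382]],
  [[0.0036,-5e-05,0],[0,0,-0.0382]],
])

```text
time_s: 19.55
eef_pos: [486.8, -135.6, 93.1]
ee_rot: [-0.0, 0.935, -0.355, -0.0]
force: [0.3, 0.7, -1.2]
grip_width: 0.353
```

Run:
```python
from h import *
s=ctrl.sense();print(s['eef_pos'],s['ee_rot'],s['time_s'],s['force'],s['grip_width'])
p=s['eef_pos'][:2]-np.array([546,-67.5]);print(np.linalg.norm(p),np.degrees(np.arctan2(p[1],p[0])))
im=cams.capture('wrist'); cv2.imwrite(f"pics/wrist7.png",im[:,:,::-1])
```

```text
[ 486.79492444 -135.57615674   93.14159257] [-6.28459211e-05  9.34984548e-01 -3.54688434e-01 -8.16572645e-05] 19.55 [ 0.25309689  0.66153536 -1.21359996] 0.3527150244300274
90.21975442743002 -131.01312080242488
```

View pics/wrist7.png

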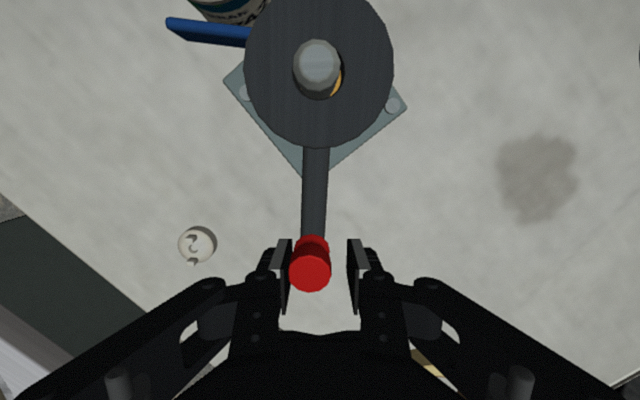

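The knob follows against the trailing pad. Carrying on.

Emit:
play_rows([
  [[0.0036,-5e-05,0],[0,0,-0.0382]],
  [[0.0036,-5e-05,0],[0,0,-0.0382]],
  [[0.0036,-5e-05,0],[0,0,-0.0382]],
  [[0.0036,-5e-05,0],[0,0,-0.0382]],
  [[0.0036,-5e-05,0],[0,0,-0.0382]],
  [[0.0036,-5e-05,0],[0,0,-0.0382]],
  [[0.0036,-5e-05,0],[0,0,-0.0382]],
  [[0.0036,-5e-05,0],[0,0,-0.0382]],
  [[0.0036,-5e-05,0],[0,0,-0.0382]],
  [[0.0036,-5e-05,0],[0,0,-0.0382]],
  [[0.0036,-5e-05,0],[0,0,-0.0382]],
  [[0.0036,-5e-05,0],[0,0,-0.0382]],
  [[0.0036,-5e-05,0],[0,0,-0.0382]],
  [[0.0036,-5e-05,0],[0,0,-0.0382]],
  [[0.0036,-5e-05,0],[0,0,-0.0382]],
  [[0.0036,-5e-05,0],[0,0,-0.0382]],
])

```text
time_s: 21.2
eef_pos: [524.8, -155.7, 93.0]
ee_rot: [0.0, 0.993, -0.122, -0.0]
force: [1.1, 0.6, -0.1]
grip_width: 0.347
```

Emit:
play_rows([
  [[0.003,0,0],[0,0,-0.032]],
  [[0.003,0,0],[0,0,-0.032]],
])

```text
time_s: 21.4
eef_pos: [529.2, -156.8, 93.1]
ee_rot: [0.0, 0.995, -0.097, 0.0]
force: [0.0, 0.4, 0.8]
grip_width: 0.351
```

Emit:
play_rows([
  [[0.003,0,0],[0,0,-0.032]],
  [[0.003,0,0],[0,0,-0.032]],
])

```text
time_s: 21.6
eef_pos: [533.6, -157.6, 93.1]
ee_rot: [0.0, 0.997, -0.072, 0.0]
force: [-1.1, -0.7, 0.0]
grip_width: 0.352
```

Run:
```python
from h import *
s=ctrl.sense();print(s['eef_pos'],s['ee_rot'],s['time_s'],s['force'],s['grip_width'])
p=s['eef_pos'][:2]-np.array([546,-67.5]);print(np.linalg.norm(p),np.degrees(np.arctan2(p[1],p[0])))
for c in ('wrist','side'):
  im=cams.capture(c); cv2.imwrite(f"pics/{c}8.png",im[:,:,::-1])
```

```text
[ 533.56095348 -157.57885503   93.08420937] [ 3.83608641e-05  9.97418980e-01 -7.18009576e-02  6.77209383e-06] 21.6 [-1.10361495 -0.71940378  0.00185128] 0.35171882697752815
90.9336571502148 -97.86228696434704
```

View pics/wrist8.png

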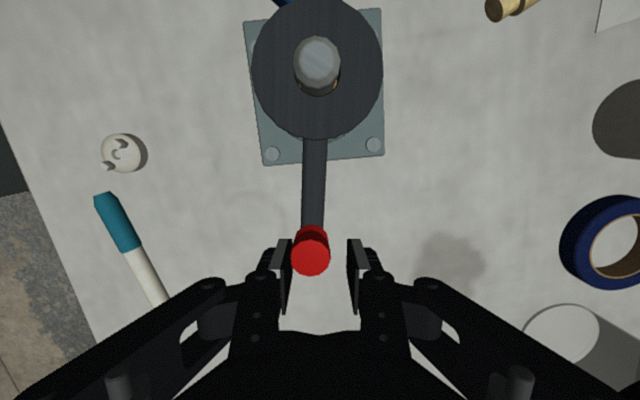

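View pics/side8.png

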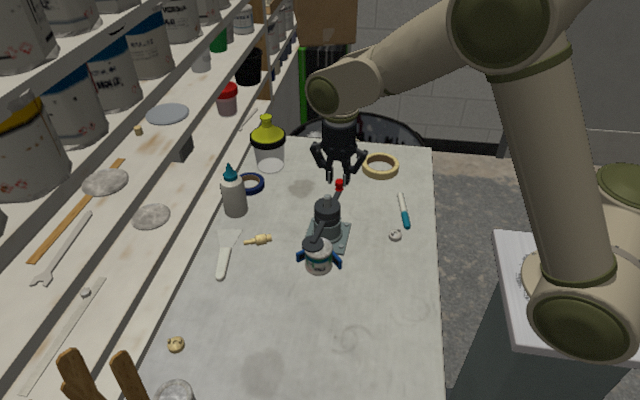

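The hub and knob look smaller in the wrist view (hub 131 px across, was 148 px), so the arm seems to have dropped. I'll nudge gently to see whether it is locked.

Emit:
play_rows([
  [[0.0025,0,0],[0,0,-0.025]],
  [[0,0,0],[0,0,0]],
])

```text
time_s: 21.9
eef_pos: [535.4, -157.8, 93.0]
ee_rot: [0.0, 0.998, -0.063, 0.0]
force: [-0.3, 0.2, -0.2]
grip_width: 0.346
```

Emit:
play_rows([
  [[0.0025,0,0],[0,0,-0.025]],
  [[0,0,0],[0,0,0]],
])

```text
time_s: 22.1
eef_pos: [537.3, -158.0, 93.1]
ee_rot: [0.0, 0.999, -0.053, 0.0]
force: [0.3, 0.5, -0.3]
grip_width: 0.354
```

Run:
```python
from h import *
s=ctrl.sense();print(s['eef_pos'],s['ee_rot'],s['time_s'],s['force'],s['grip_width'])
for c in ('wrist',):
  im=cams.capture(c); cv2.imwrite(f"pics/{c}9.png",im[:,:,::-1])
```

```text
[ 537.26431064 -158.049939     93.05693368] [ 1.19006321e-05  9.98601546e-01 -5.28672555e-02  7.99779834e-05] 22.1 [ 0.33812279  0.53535377 -0.30243569] 0.3542849580689201
```

View pics/wrist9.png

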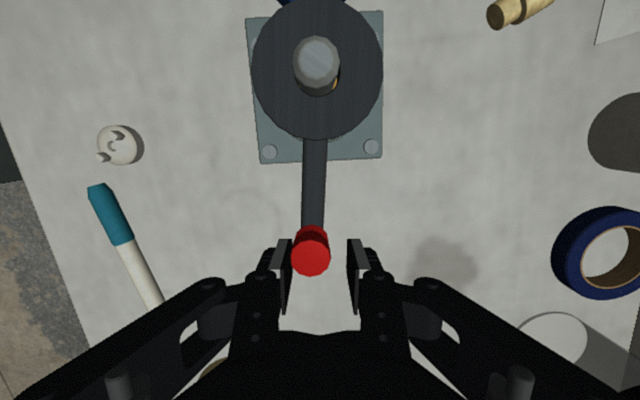

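Emit:
play_rows([
  [[0.0025,0,0],[0,0,-0.025]],
  [[0,0,0],[0,0,0]],
])

```text
time_s: 22.35
eef_pos: [539.1, -158.2, 93.0]
ee_rot: [0.0, 0.999, -0.043, 0.0]
force: [1.2, 0.1, 0.2]
grip_width: 0.346
```

Emit:
play_rows([
  [[0.0025,0,0],[0,0,-0.025]],
  [[0,0,0],[0,0,0]],
])

```text
time_s: 22.55
eef_pos: [541.0, -158.4, 93.1]
ee_rot: [0.0, 0.999, -0.033, 0.0]
force: [-0.1, 0.8, 1.2]
grip_width: 0.353
```

Run:
```python
from h import *
s=ctrl.sense();print(s['eef_pos'],s['ee_rot'],s['time_s'],s['force'],s['grip_width'])
for c in ('wrist',):
  im=cams.capture(c); cv2.imwrite(f"pics/{c}10.png",im[:,:,::-1])
```

```text
[ 541.01968376 -158.42841363   93.05594772] [ 4.06625680e-05  9.99448033e-01 -3.32207809e-02  8.30447171e-05] 22.55 [-0.07901449  0.81118979  1.17170566] 0.352927057281402
```

View pics/wrist10.png

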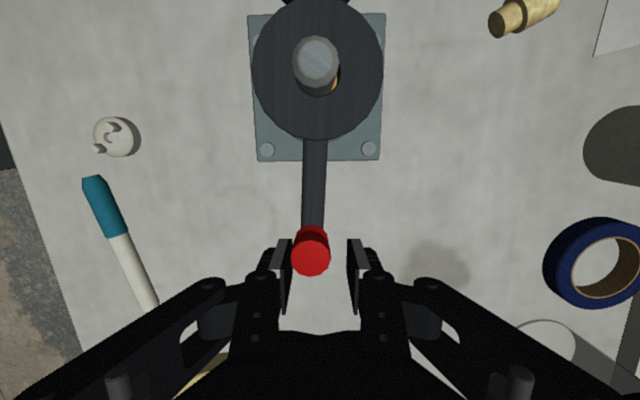

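Emit:
play_rows([
  [[0.0025,0,0],[0,0,-0.025]],
  [[0,0,0],[0,0,0]],
])

```text
time_s: 22.8
eef_pos: [542.9, -158.5, 93.1]
ee_rot: [0.0, 1.0, -0.023, 0.0]
force: [-0.7, 0.0, 0.4]
grip_width: 0.352
```

Emit:
play_rows([
  [[0.0025,0,0],[0,0,-0.025]],
  [[0,0,0],[0,0,0]],
])

```text
time_s: 23.0
eef_pos: [544.8, -158.6, 93.1]
ee_rot: [0.0, 1.0, -0.014, 0.0]
force: [0.3, -1.0, 0.7]
grip_width: 0.354
```

Run:
```python
from h import *
s=ctrl.sense();print(s['eef_pos'],s['ee_rot'],s['time_s'],s['force'],s['grip_width'])
for c in ('wrist','side'):
  im=cams.capture(c); cv2.imwrite(f"pics/{c}11.png",im[:,:,::-1])
cv2.imwrite('pics/s11c.png',cv2.resize(im[160:290,260:400,::-1],None,fx=4,fy=4,interpolation=cv2.INTER_CUBIC))
```

```text
[ 544.75584246 -158.61888295   93.06208814] [ 3.93090519e-05  9.99908116e-01 -1.35554622e-02  8.74106669e-05] 23.0 [ 0.29703713 -1.03307915  0.69525162] 0.3537326832002949
```

View pics/wrist11.png

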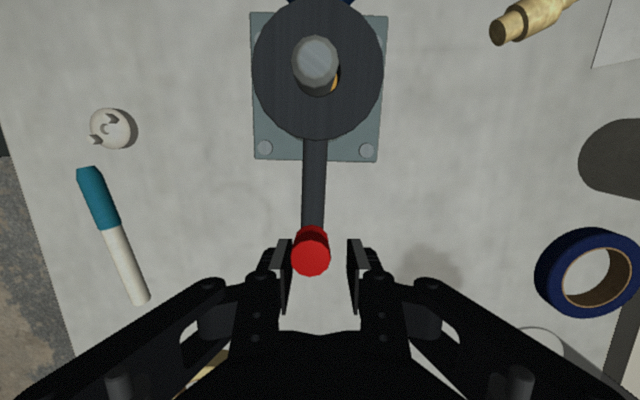

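View pics/s11c.png

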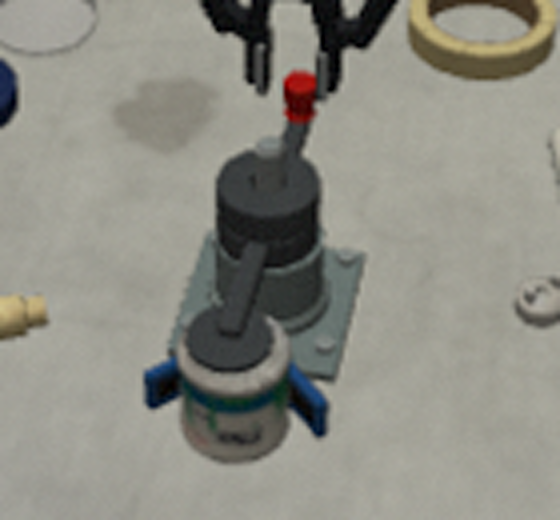

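The side view shows the hub right down on the column with no brass visible, and the pad over the tin. The arm lines up with the stand's foot plate. I'll back off the knob, open the jaws, lift away, and look.

Emit:
play_rows([
  [[-0.005,0,0],[0,0,0]],
  [[0,0,0],[0,0,0]],
  [[0,0,0],[0,0,0]],
  [[0,0,0],[0,0,0]],
  [[0,0,-0.03],[0,0,0]],
  [[0,0,-0.05],[0,0,0]],
  [[0,0,-0.06],[0,0,0]],
  [[0,0,-0.05],[0,0,0]],
  [[0,0.05,0],[0,0,0]],
  [[0,0,0],[0,0,0]],
  [[0,0,0],[0,0,0]],
  [[0,0,0],[0,0,0]],
], grip=0.45)

```text
time_s: 24.3
eef_pos: [539.6, -195.3, 235.0]
ee_rot: [-0.0, 1.0, -0.014, -0.0]
force: [-0.4, 0.8, -0.5]
grip_width: 0.548
```

Run:
```python
from h import *
s=ctrl.sense();print(s['eef_pos'],s['ee_rot'],s['time_s'],s['force'],s['grip_width'])
for c in ('wrist','side'):
  im=cams.capture(c); cv2.imwrite(f"pics/{c}12.png",im[:,:,::-1])
cv2.imwrite('pics/s12c.png',cv2.resize(im[160:290,260:400,::-1],None,fx=4,fy=4,interpolation=cv2.INTER_CUBIC))
for t,zs in dict(keeper_knob=(90.5,108.5),keeper_pad=(64,82),post_top=(128,),tin_center=(31,)).items():
  for c in ('wrist','side'):
    for r in cams.tip_of(c,t)[:1]: print(t,c,r,*[np.round(back(c,r['pixel'],z),1) for z in zs])
```

```text
[ 539.63410227 -195.29308315  234.98753422] [-4.08719132e-04  9.99903834e-01 -1.38532299e-02 -4.93991294e-04] 24.3 [-0.3815549   0.8295755  -0.54010831] 0.5481124597381419
keeper_knob wrist {'pixel': [318.4, 156.4], 'p': 0.79} [ 540.2 -156.5   90.5] [ 540.3 -154.6  108.5]
keeper_knob side {'pixel': [334.7, 182.7], 'p': 0.88} [ 540.6 -161.    90.5] [ 537.9 -138.4  108.5]
keeper_pad wrist {'pixel': [189.8, 168.0], 'p': 0.56} [ 394.6 -168.5   64. ] [ 403.  -166.1   82. ]
keeper_pad side {'pixel': [317.0, 246.0], 'p': 0.83} [552.9  28.8  64. ] [550.   45.6  82. ]
post_top wrist {'pixel': [322.5, 50.9], 'p': 0.57} [546.3 -68.6 128. ]
post_top side {'pixel': [324.8, 194.9], 'p': 0.56} [550.8 -67.2 128. ]
tin_center side {'pixel': [318.0, 256.3], 'p': 0.81} [551.   28.4  31. ]
```

View pics/wrist12.png

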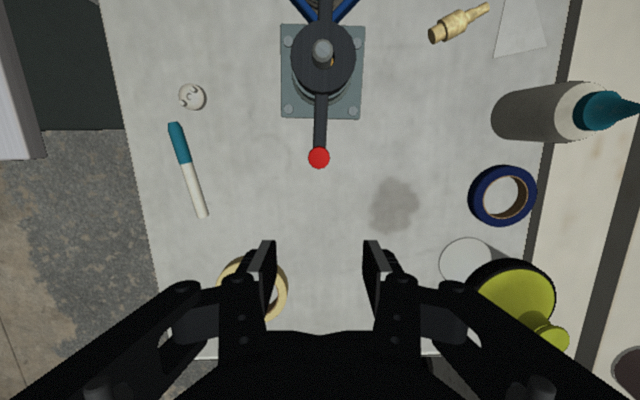

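View pics/s12c.png

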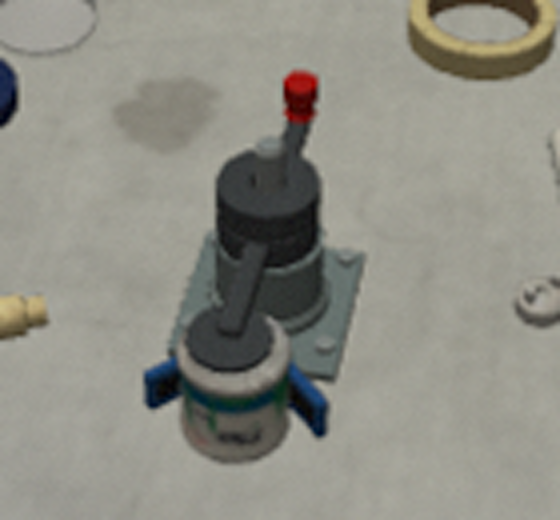

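```bash
python3 -c "
from h import *
print(ctrl.finish_job())"
```

```text
the job is handed in; nothing more can be done
None
```

The tin is home in the V and the hold-down arm is down over it. I handed the job in at about 24.8 s, with the gripper clear of everything.

**Tin:** I gripped it lightly and slid it flat along the bench until it met the fence (17 N, hardly any sideways force). After letting go I pushed it from behind with shut fingers, and it stopped hard at 17 N. The networks put its centre at about (551–552.5, 27–29), against a computed seat of (552.3, 28.9). The top camera read it up to 6 mm off that seat, but the wrist picture showed the tin touching both walls.

**Arm:** I turned it by the knob at 0.3 rad/s or slower, with the knob between the part-open jaws and not gripped. It dropped by itself a few degrees before being lined up. I then turned it the rest of the way, which met almost no resistance, so I never felt the lock itself. In the last side picture:
- The hub sits on the column with no brass showing.
- The pad is over the tin at about (553, 29). Its position fits the pad being down at 64 mm, not up at 82 mm.
- The bar is within about 1° of the stand's direction.

**Disagreements:** In the last check the wrist camera's network report for the pad was plainly false (low confidence), because the pad was hardly in view there. One earlier side-camera report of the knob was also false.

**Bystanders:** The robot did not touch them, and nothing in the last pictures looked moved.

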